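# Latch the draining box left ajar

## Robot

A 6-joint arm with a two-finger parallel gripper is mounted at the origin on the work surface. World frame = base frame: x ahead of the robot, y to its left, z up, the work surface at z = 0. Lengths are in mm, angles in rad, forces in N, time in s.
With the tool pointing down it reaches from about 350 to 975 mm from the base axis. Payload 7.1 kg.
Tool frame: the origin (TCP) lies at the very end of the fingers, on their centre line; the grasp point (between the pads) lies 19 mm behind it (ctrl.grip_depth is the distance from the TCP to the grasp point, in mm); x points along the fingers, z is the direction in which the jaws open and shut, and the axes are right-handed (so a half turn about x gives the same grasp; the last joint's range is limited). The gripper opens to 88 mm and grips with 3 to 60 N. Pads are 20 mm wide; open, the fingers measure 115 mm over their backs; the gripper's body (75 mm by 178 mm) begins 61 mm behind the grasp point.
Start: joints at [-1.126, 0.423, 1.63, -0, 1.089, -0.019], TCP at [279.608, -558.949, 222.675] pointing down, gripper open.
Joint ranges: [-3, 3], [-0.9, 2.11], [0.09, 2.58], [-1.31, 4.45], [0.11, 2.69], [-2.54, 2.54]. Speed limits (rad/s): [2.39, 2.39, 3.01, 3.14, 3.14, 3.14].

## Interface

Orientations are given as a rotation vector (axis times angle).
In Python, from workcell import ctrl gives the robot as it stands. The module is installed in compiled form; this text tells all that it offers.
- The arm moves only by the tool send_rows, never from a script. Its argument "rows" is a list of rows, each a list of 4 numbers: the shift along the tool's x, y, z in mm, then the turn about the tool's x in rad. In form: [[x, y, z, turn], ...]. A call has 1 to 10 rows; each row shifts and turns the pose as measured when the row begins, along the tool's axes as they then stand; what a row does not reach is not made up. A row lasts 1/12 s, in which the tool goes at most 41.7 mm and 7.16 degrees, less where a joint would pass 70% of its speed; a pose out of reach is approached as far as the arm can. A call with a gripper value outside its range is refused whole. "fingers" is the opening, from 0 (shut) to 1 (fully open), set as the call begins (left out, the last holds). The fingers move at their own pace and stop on an object; the grip force is fixed at half the most. Time passes only in rows, so rows that do not move let the fingers close. It gives the time, the measured TCP pose, the force and the opening at its end, in the units of the state.
- ctrl.get_obs(): the state, without advancing time (a new reading comes with each control period).
- ctrl.get_image(name): name is "scene" or "side" or "wrist"; returns a dict with "img" (384x512x3 uint8, red, green, blue), "depth" (384x512 float32, mm along the optical axis (not along the pixel's ray), 0 where there is no reading), "mtx" (3x3 intrinsics, pixels), "world_from_camera" (4x4, takes a point from camera to world coordinates). Camera axes: x right, y down, z forward; pixel columns grow to the right and rows downward; lengths in mm; the calibration is good to about 2 mm. A picture is of the moment at which its call begins.
- ctrl.close_job(): hands the job in, once; it reports no verdict.
The state is a dict: "t": time; "qpos": joint angles; "qvel": joint speeds; "joint_torque": joint torques, N m; "ee_pos": TCP position; "orientation": TCP orientation; "ft_force": force on the tool from outside, world axes, zero at the start; "moment": the same for the moment, N m; "width": finger opening in mm.
Only numpy, scipy, OpenCV 4.12 (cv2) and the standard library are available. Lean on these libraries where they do the work, as an engineer would, in place of code of your own. Each camera call takes 0.05 s, during which the arm holds its last target.

## Task

One of the two churro draining boxes on the bench has its front gate standing ajar. Lift that gate's latch bar by its thumb tab, swing the gate shut so that the raised bar passes over the striker tooth, and let the bar drop into the catch and let go, so that the gate is latched. Leave the other box, already latched, as it is.

Things in the scene. Friction and masses are not known exactly. Their poses are not given: they have to be found in the camera images.
- tab_open (a point): Thumb tab of the AJAR gate's bar: dark upright plate 26 mm wide along the bar, 10 thick. Point: mid-tab, 20 below its top, 150 above the table, 32 above the gate's top (nothing on the box is higher). Axes turn with the bar: x through the gate into the box, y along the bar to the hinge, z up. Gate's upright hinge axis: 140 mm +y, 14 mm +x. Bar's pivot (level, along x): 110 +y, 45 down.
- gate_open (a joint): Swing of the AJAR gate (steel, 160 mm long, 12 thick) on its upright hinge, rad: 0 shut on its stop; grows as its right end swings to the robot (clockwise from above). Starts 0.3 to 0.55, stays where left, under 1 N moves it. The bar drops behind the striker below 0.06. Catch post: 60 mm beyond the shut tab, away from the hinge.
- latch_open (a joint): Tilt of that gate's latch bar (8 mm thick, 12 high, 0.08 to 0.17 kg, nose 77 mm beyond the tab), rad: 0 level on its stop, grows as tab and nose are lifted, to 0.7. Falls back when let go. The striker tooth on the post blocks the level bar; its top is 18 mm above the bar's lower edge: cleared above 0.12 (13 mm lift at the tab), 0.2 is ample. Slot behind the tooth: 24 mm.
- tab_shut (a point): Thumb tab of the OTHER box, alike in build, to the left or right of the first, whose gate is shut and latched: leave it alone. Same point on the tab and same axes as tab_open.

How it is judged:
By the outcome, as a careful person would: the job done as asked, in the order asked, and still so for the second after the job is handed in, with the robot touching nothing.
It also fails if it takes over 32 s, if anything falls off the work surface, if the arm or the gripper's body presses on something with over 40 N, if the wrist force passes 120 N, or if a joint passes its speed limit or range.

## Working session

There is one attempt and no reset: what is moved stays moved. The work goes in short steps, Python scripts to look and compute and a tool call to move; the robot and the scene stay as the last step left them, time stands still between calls to the robot, and variables do not carry over. Pictures are saved under pics/ and viewed, and the job is handed in when it is done.

Besides the shell and the picture viewer there is one more tool, called after "Emit:" as name(argument=value, ...), one argument or row to a line, values as JSON. send_rows: Moves the arm, as the interface text tells. Its arguments: {"type":"object","properties":{"rows":{"type":"array"},"fingers":{"type":"number"}},"required":["rows"]}

```bash
mkdir -p pics; cat > h.py <<'E'
import numpy as np, cv2
from workcell import ctrl
from scipy.spatial.transform import Rotation as R
def shot(n,f):
    d=ctrl.get_image(n); cv2.imwrite('pics/'+f,d['img'][:,:,::-1]); np.savez('pics/'+f+'.npz',**d); return d
def pts(d):
    K=d['mtx'];z=d['depth'];v,u=np.mgrid[0:384,0:512]
    P=np.stack([(u-K[0,2])/K[0,0]*z,(v-K[1,2])/K[1,1]*z,z],-1)
    T=d['world_from_camera']; W=P@T[:3,:3].T+T[:3,3]; W[z==0]=np.nan; return W
E
python3 - <<'E'
from h import *
for n in ['scene','side','wrist']: 
    d=shot(n,n+'1.png'); print(n,d['world_from_camera'].round(2).tolist())
o=ctrl.get_obs(); print(o); print(R.from_rotvec(o['orientation']).as_matrix().round(3))
E
```

```text
scene [[0.75, 0.55, -0.38, 862.41], [0.67, -0.61, 0.43, -351.47], [0.01, -0.58, -0.82, 791.13], [0.0, 0.0, 0.0, 1.0]]
side [[-0.98, -0.14, 0.13, 447.06], [-0.19, 0.68, -0.71, 702.65], [0.01, -0.72, -0.7, 795.47], [0.0, 0.0, 0.0, 1.0]]
wrist [[0.45, -0.87, -0.23, 340.9], [-0.89, -0.43, -0.11, -526.81], [-0.0, 0.25, -0.97, 382.99], [0.0, 0.0, 0.0, 1.0]]
{'t': 0.15, 'qpos': array([-1.12602371e+00,  4.23661081e-01,  1.63047774e+00, -1.51742672e-05,
        1.08858261e+00, -1.90154100e-02]), 'qvel': array([-5.63232192e-04, -3.52117020e-04, -1.37230569e-03,  9.96067522e-06,
       -9.72997975e-05,  2.79539572e-04]), 'joint_torque': array([-7.11547236e-04, -5.44982886e+01, -2.73920292e+01,  6.43743575e-02,
        2.05182319e-02, -6.49023082e-05]), 'ee_pos': array([ 279.42124776, -558.60229067,  222.09732701]), 'orientation': array([ 0.86176842,  1.39458799, -0.86078499]), 'ft_force': array([ 0.22089514, -0.01351997,  0.76022427]), 'moment': array([0.05066992, 0.02135815, 0.02274091]), 'width': 87.83387179360564}
[[-0.     0.894  0.447]
 [ 0.001  0.447 -0.894]
 [-1.     0.    -0.001]]
```

View pics/scene1.png

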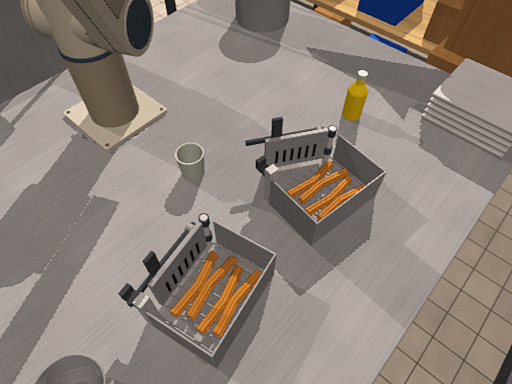

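View pics/side1.png

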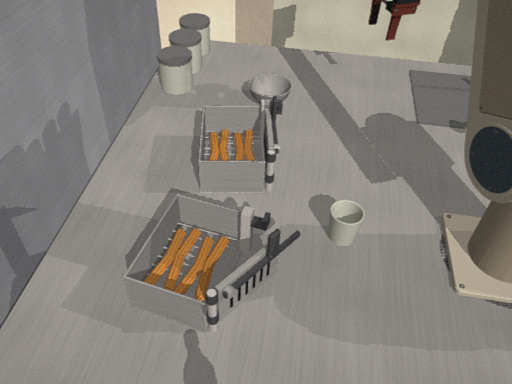

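View pics/wrist1.png

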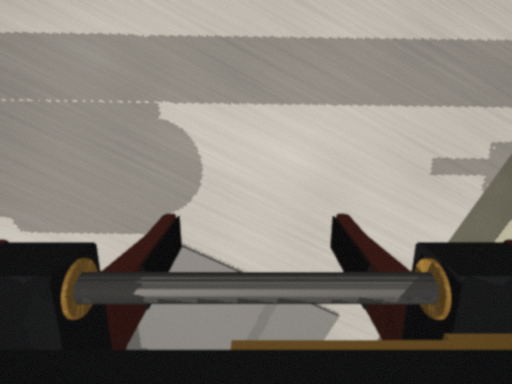

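The ajar box is the far one: in the scene view its tab is at about (277,128), the hinge post top at (332,131) and the bar nose at (248,142). In the side view the tab is at (273,243) and the hinge at (212,295). The other box's tab is at about (152,263) in the scene view. Next I'll measure these.

```bash
cat > m.py <<'E'
from h import *
for n,bx in [('scene',(235,340,110,180)),('side',(195,310,225,335))]:
    d=dict(np.load(f'pics/{n}1.png.npz')); W=pts(d); u0,u1,v0,v1=bx
    S=W[v0:v1,u0:u1].reshape(-1,3); C=d['img'][v0:v1,u0:u1].reshape(-1,3).astype(int)
    m=(S[:,2]>140)&(S[:,2]<180); print(n,'tab',m.sum(),S[m].mean(0),S[m].min(0),S[m].max(0))
    m2=(S[:,2]>122)&(S[:,2]<138);print('mid',m2.sum(),S[m2].mean(0))
    for lo,hi in [(90,100),(100,112),(112,124),(124,135),(135,150),(150,162),(162,180)]:
        k=(S[:,2]>lo)&(S[:,2]<hi)&(C.max(1)<70)
        if k.sum(): print(lo,hi,k.sum(),S[k].mean(0).round(1),S[k].min(0).round(1),S[k].max(0).round(1))
    im=cv2.resize(d['img'][v0:v1,u0:u1,::-1],None,fx=5,fy=5,interpolation=cv2.INTER_CUBIC); cv2.imwrite(f'pics/{n}_z.png',im)
    pp={'scene':[(277,122),(277,128),(276,135),(332,131),(332,137),(250,142),(265,139),(300,133),(310,131),(262,166),(270,171)],'side':[(273,240),(273,247),(212,295),(297,236),(285,246),(255,262),(265,222),(246,215)]}[n]
    for u,v in pp: print((u,v),W[v,u].round(1),d['img'][v,u])
E
python3 m.py
```

```text
scene tab 130 [475.99950789 162.18158602 158.08516628] [464.29590014 151.74645803 140.14890946] [484.45644911 176.00113255 172.85179407]
mid 47 [476.87601895 161.99880417 130.1964204 ]
90 100 78 [514.  103.7  96.5] [466.7  65.6  91. ] [582.6 281.5  99.6]
100 112 148 [484.  144.2 107. ] [430.6  68.5 100.1] [574.  271.6 111.8]
112 124 88 [494.5 143.9 116.3] [433.3  68.8 112. ] [574.6 268.9 124. ]
124 135 31 [476.4 161.7 129.4] [467.4 153.  124.5] [483.9 171.5 134.6]
135 150 43 [476.  160.2 142.5] [467.2 151.6 135. ] [482.9 170.9 149.8]
150 162 41 [475.3 159.8 156.2] [464.3 152.2 150.2] [482.9 168.9 162. ]
162 180 35 [475.9 161.9 167. ] [466.3 153.2 162.7] [483.1 171.7 170.9]
(277, 122) [476.1 160.9 162. ] [39 38 38]
(277, 128) [477.2 161.  143. ] [37 33 31]
(276, 135) [475.7 161.1 118. ] [36 39 37]
(332, 131) [569.4 262.  119.4] [95 88 90]
(332, 137) [570.6 267.5  94.8] [30 30 28]
(250, 142) [438.9 107.8 109.3] [43 39 43]
(265, 139) [464.5 133.4 118. ] [147 136 135]
(300, 133) [514.  206.6 116.6] [202 190 187]
(310, 131) [529.4 226.  119.4] [206 197 191]
(262, 166) [503.4  78.7  97.5] 
[... 381 characters left out ...]

112 124 72 [500.7 202.7 116.6] [433.4 110.  112.1] [571.2 284.6 123.9]
124 135 36 [474.4 170.4 129.2] [464.8 159.  124.4] [483.3 178.  134.7]
135 150 57 [474.  170.2 142. ] [465.2 157.7 135. ] [483.8 178.1 149.9]
150 162 37 [474.5 170.5 155.9] [465.4 158.3 150.5] [483.1 177.3 161.6]
162 180 34 [475.1 168.6 166.7] [465.5 157.2 162.1] [483.3 178.1 171.3]
(273, 240) [474.4 172.1 157.7] [63 63 62]
(273, 247) [473.1 172.2 138.6] [69 69 67]
(212, 295) [561.5 277.7 117.7] [193 187 178]
(297, 236) [432.5 108.8 104.4] [58 56 54]
(285, 246) [452.5 139.9 107. ] [55 53 54]
(255, 262) [501.7 190.2 110.4] [143 136 133]
(265, 222) [497.6  92.4 112.5] [41 43 42]
(246, 215) [536.8  85.2 116.6] [173 166 160]
```

Emit:
send_rows(
  rows=[
    [0,0,0,-0.12],
    [0,0,0,-0.12],
    [0,0,0,-0.12],
    [0,0,0,-0.12],
    [0,0,0,0],
  ],
  fingers=1,
)

```text
t: 0.57
ee_pos: [278.9, -557.5, 220.3]
orientation: [0.478, 1.521, -0.473]
ft_force: [-0.4, 0.1, 0.8]
width: 88.0
```

Emit:
send_rows(
  rows=[
    [0,37,-14,0],
    [0,37,-14,0],
    [0,37,-14,0],
    [0,37,-14,0],
    [0,37,-14,0],
    [0,37,-14,0],
    [0,37,-14,0],
    [0,37,-14,0],
    [0,37,-14,0],
    [0,37,-14,0],
  ],
)

```text
t: 1.4
ee_pos: [383.0, -167.4, 219.2]
orientation: [0.518, 1.509, -0.517]
ft_force: [1.1, -1.3, 0.1]
width: 87.7
```

```bash
cat > go.py <<'E'
import sys
from h import *
o=ctrl.get_obs(); M=R.from_rotvec(o['orientation']).as_matrix()
t=np.array([float(a) for a in sys.argv[1:4]]); yd=float(sys.argv[4])
print('t',o['t'],'pos',o['ee_pos'].round(1),'yaw of tool y',np.degrees(np.arctan2(M[1,1],M[0,1])).round(2),'q',o['qpos'].round(2),'F',o['ft_force'].round(1))
print('tool shift',(M.T@(t-o['ee_pos'])).round(1),'turn',-np.radians(yd-np.degrees(np.arctan2(M[1,1],M[0,1]))).round(3),'tilt',M[:,0].round(3))
E
python3 go.py 474.5 165 215 54.3
```

```text
t 1.4 pos [ 383.  -167.4  219.2] yaw of tool y 52.13 q [-0.44  0.12  2.07  0.    0.96  0.22] F [ 1.1 -1.3  0.1]
tool shift [   4.5  318.5 -131.8] turn -0.038 tilt [-0.     0.001 -1.   ]
```

Emit:
send_rows(
  rows=[
    [0,35,-14,-0.02],
    [0,35,-14,-0.02],
    [0,35,-14,0],
    [0,35,-14,0],
    [0,35,-14,0],
    [0,35,-14,0],
    [0,35,-14,0],
    [0,30,-13,0],
    [0,0,0,0],
    [0,0,0,0],
  ],
)

```text
t: 2.23
ee_pos: [460.9, 141.8, 221.2]
orientation: [0.515, 1.505, -0.508]
ft_force: [0.1, -0.8, 0.2]
width: 87.8
```

```bash
python3 go.py 474.5 165 215 54.3; python3 - <<'E'
from h import *
for n in ['scene','side','wrist']: shot(n,n+'2.png')
E
```

```text
t 2.2333 pos [460.9 141.8 221.2] yaw of tool y 52.55 q [0.27 0.21 1.94 0.   0.98 0.93] F [ 0.1 -0.8  0.2]
tool shift [ 6.3 26.6 -3.3] turn -0.03 tilt [ 0.005  0.002 -1.   ]
```

View pics/wrist2.png

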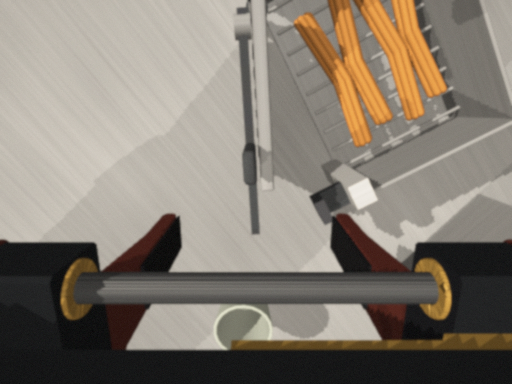

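View pics/side2.png

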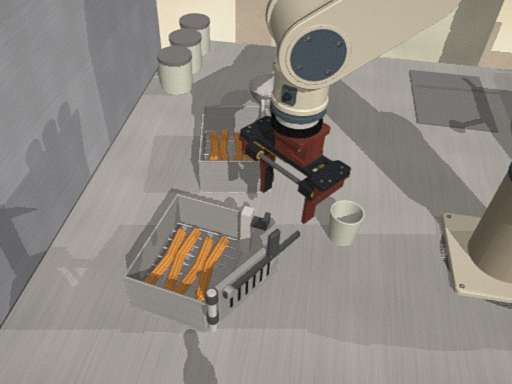

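The wrist view shows the bar running from (246,40) to (255,233), the tab at (249,163), the gate edge on the right from (262,20) to (267,187), and the catch and striker at (328,198) with the post at (355,190). I'll refine the numbers from its depth.

```bash
python3 - <<'E'
from h import *
d=dict(np.load('pics/wrist2.png.npz')); W=pts(d); C=d['img'].astype(int)
v,u=np.mgrid[0:384,0:512]
def line(P):
    c=P.mean(0);_,_,V=np.linalg.svd(P-c);w=V[0]*np.sign(V[0][1]);return c,np.degrees(np.arctan2(w[1],w[0]))
k=(u>235)&(u<262)&(v>140)&(v<190)&(W[...,2]>140); P=W[k]; print('tab',k.sum(),P.mean(0).round(1),P.min(0).round(1),P.max(0).round(1),line(P[:,:2]))
top=k&(W[...,2]>165); print('tabtop',top.sum(),W[top].mean(0).round(1),line(W[top][:,:2]))
k=(u>236)&(u<262)&(v>40)&(v<236)&(W[...,2]>95)&(W[...,2]<125)&(C.max(2)<80); P=W[k]; print('bar',k.sum(),P.mean(0).round(1),line(P[:,:2]),P[:,2].max())
k=(u>250)&(u<275)&(v>5)&(v<192)&(W[...,2]>110)&(W[...,2]<124)&(C.min(2)>120); P=W[k]; print('gate',k.sum(),P.mean(0).round(1),line(P[:,:2]))
for a in [(243,22),(243,10),(355,190),(345,172),(328,198),(315,200),(340,196)]: print(a,W[a[1],a[0]].round(1),C[a[1],a[0]])
# box right wall top & far wall top
for nm,r in [('post',(300,385,160,225))]:
    k=(u>=r[0])&(u<r[1])&(v>=r[2])&(v<r[3])&(W[...,2]>85)
    im=W[k]; print(nm,k.sum(),im.min(0).round(1),im.max(0).round(1))
    for lo in range(85,130,5):
        q=k&(W[...,2]>=lo)&(W[...,2]<lo+5)
        if q.sum()>5: print(lo,q.sum(),W[q].mean(0).round(1),W[q].min(0).round(1),W[q].max(0).round(1))
cv2.imwrite('pics/wz.png',cv2.resize(d['img'][0:240,200:420,::-1],None,fx=2.5,fy=2.5))
for n in ['scene','side']:
    d=dict(np.load(f'pics/{n}1.png.npz'));W=pts(d)
    k=(W[...,2]>40)&(abs(W[...,0]-620)<180)&(abs(W[...,1]-160)<140); print(n,np.bincount((W[k][:,2]//5).astype(int)))
E
```

```text
tab 508 [475.  167.7 166.7] [464.2 154.6 140.3] [484.  178.6 170.9] (array([474.97140529, 167.67485355]), np.float64(55.523189565658704))
tabtop 455 [474.3 166.8 168.3] (array([474.25223768, 166.79154147]), np.float64(56.14105941849282))
bar 49 [485.7 183.5 111.6] (array([485.70512882, 183.47783243]), np.float64(56.21371454792114)) 123.61496513605988
gate 2455 [513.9 200.6 116.8] (array([513.89504767, 200.64298887]), np.float64(56.02346217628774))
(243, 22) [537.  257.3 113. ] [188 183 174]
(243, 10) [542.9 265.  110. ] [80 78 80]
(355, 190) [532.1  83.1 116.9] [237 233 227]
(345, 172) [539.3  87.9  73.7] [174 167 158]
(328, 198) [508.4  83.9  96.2] [56 55 54]
(315, 200) [497.1  95.1 109.8] [33 31 31]
(340, 196) [519.2  78.1  95.7] [79 78 77]
post 2144 [490.3  61.2  85.3] [565.6 122.8 238.1]
85 81 [538.3  80.7  88.2] [494.3  63.4  85.3] [565.6  95.1  90. ]
90 144 [525.9  83.4  93.1] [490.3  63.5  90.1] [563.6  95.3  95. ]
95 633 [519.3  79.4  96.5] [490.8  61.2  95. ] [561.3  95.5 100. ]
100 75 [525.1  87.  102.3] [493.8  62.5 100. ] [558.5  95.5 105. ]
105 84 [524.1  86.  107.6] [490.3  67.7 105.1] [547.5  95.2 109.8]
110 95 [519.7  87.1 112.6] [492.4  67.7 110. ] [546.4  95.1 115. ]
115 807 [524.   78.8 116.8] [490.4  63.2 115. ] [546.9  94.7 118.9]
scene [   0    0    0    0    0    0    0    0  691 1319  437  278  270  281
  286  296  308  308  314  508  316  179  256  441   45   13   16   15
   19   13   18   18   18   32   12]
side [   0    0    0    0    0    0    0    0 1118 2070  489  402  427  398
  415  342  361  353  397  777  297  343  421  648   29   18   20   19
   23   21   21   28   14   64    9]
```

View pics/wz.png

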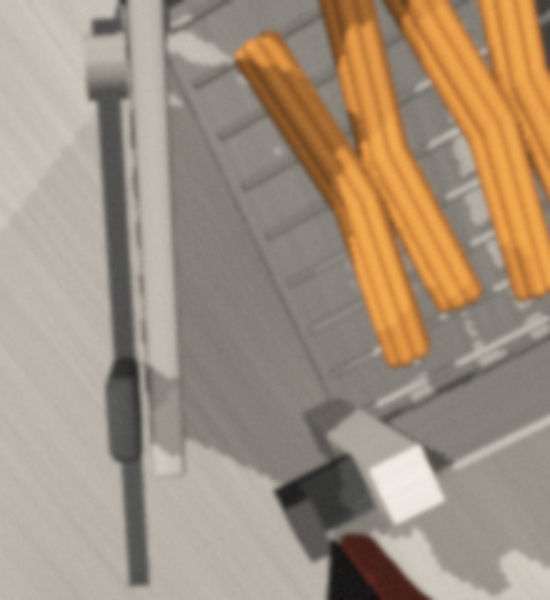

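```bash
python3 - <<'E'
from h import *
H=np.array([564.2,275.1])
for n,f in [('scene','scene1'),('side','side1'),('wrist','wrist2')]:
    d=dict(np.load(f'pics/{f}.png.npz'));W=pts(d);C=d['img'].astype(int)
    k=(W[...,2]>93)&(W[...,2]<101)&(abs(W[...,0]-640)<130)&(W[...,0]>560)&(abs(W[...,1]-160)<140)
    P=W[k][:,:2].astype(np.float32); 
    if len(P)>20 and n!='wrist': r=cv2.minAreaRect(P); print(n,len(P),r)
    k=(W[...,2]>115)&(W[...,2]<120)&(W[...,0]>500)&(W[...,0]<560)&(abs(W[...,1]-80)<30)&(C.min(2)>130)
    p=W[k][:,:2]; 
    if len(p): v=H-p.mean(0); print(n,'post',p.mean(0),np.degrees(np.arctan2(v[1],v[0])),np.hypot(*v))
E
```

```text
scene 503 ((629.4550170898438, 162.16610717773438), (228.54673767089844, 168.2640838623047), 80.87158966064453)
scene post [535.6218677   74.99867773] 81.87207822353413 202.13176103623744
side 802 ((628.725341796875, 162.10162353515625), (228.65342712402344, 171.9857635498047), 81.05653381347656)
side post [536.0793371   75.85343868] 81.9666191103367 201.2211814901435
wrist post [535.50906597  76.85518879] 81.76505835657781 200.3101966124228
```

```bash
python3 go.py 474.3 166.8 200 56.0
```

```text
t 2.3833 pos [460.7 139.8 221.2] yaw of tool y 52.46 q [0.27 0.21 1.94 0.   0.98 0.92] F [-0.   0.9 -0.2]
tool shift [21.4 29.6 -5.7] turn -0.062 tilt [ 0.005  0.002 -1.   ]
```

Emit:
send_rows(
  rows=[
    [0,15,-3,-0.03],
    [0,15,-3,-0.03],
    [10,0,0,0],
    [10,0,0,0],
    [0,0,0,0],
    [0,0,0,0],
  ],
)

```text
t: 2.88
ee_pos: [475.1, 165.6, 199.1]
orientation: [0.471, 1.515, -0.466]
ft_force: [-0.2, -0.5, -0.1]
width: 87.5
```

```bash
python3 go.py 474.3 166.8 132 56.0
```

```text
t 2.8833 pos [475.1 165.6 199.1] yaw of tool y 55.72 q [0.31 0.27 1.92 0.   0.94 0.91] F [-0.2 -0.5 -0.1]
tool shift [67.1  0.3 -1.5] turn -0.005 tilt [ 0.005  0.002 -1.   ]
```

Emit:
send_rows(
  rows=[
    [15,0,-1,0],
    [15,0,0,0],
    [15,0,0,0],
    [12,0,0,0],
    [8,0,0,0],
    [0,0,0,0],
    [0,0,0,0],
  ],
)

```text
t: 3.47
ee_pos: [473.8, 164.2, 130.8]
orientation: [0.472, 1.516, -0.47]
ft_force: [0.8, 0.1, -0.5]
width: 87.9
```

```bash
python3 go.py 474.3 166.8 132 56.0; python3 - <<'E'
from h import *
for n in ['scene','side']: shot(n,n+'3.png')
E
```

```text
t 3.4667 pos [473.8 164.2 130.8] yaw of tool y 55.53 q [ 0.31  0.38  1.97 -0.    0.79  0.91] F [ 0.8  0.1 -0.5]
tool shift [-1.2  2.4 -1. ] turn -0.008 tilt [ 0.003  0.001 -1.   ]
```

View pics/side3.png

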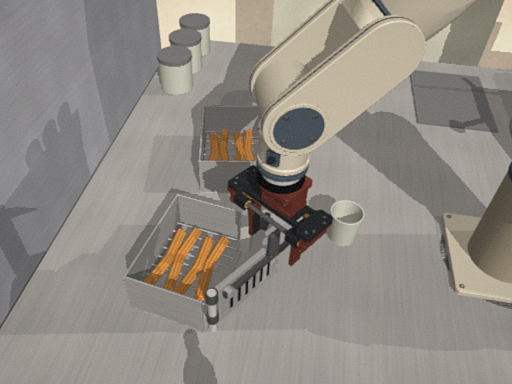

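The open fingers straddle the tab at about (272,240), so I'll close on it.

Emit:
send_rows(
  rows=[
    [-1,2,0,-0.01],
    [0,0,0,0],
    [0,0,0,0],
    [0,0,0,0],
    [0,0,0,0],
    [0,0,0,0],
    [0,0,0,0],
    [0,0,0,0],
  ],
  fingers=0,
)

```text
t: 4.23
ee_pos: [477.3, 166.9, 135.6]
orientation: [0.466, 1.512, -0.457]
ft_force: [-0.0, -0.9, 0.9]
width: 37.9
```

Emit:
send_rows(
  rows=[
    [0,0,0,0],
    [0,0,0,0],
    [0,0,0,0],
    [0,0,0,0],
    [0,0,0,0],
    [0,0,0,0],
  ],
)

```text
t: 4.73
ee_pos: [476.7, 167.1, 135.4]
orientation: [0.466, 1.514, -0.458]
ft_force: [0.4, 1.3, 0.8]
width: 9.9
```

```bash
python3 go.py 474.3 166.8 132 56.0
```

```text
t 4.7333 pos [476.7 167.1 135.4] yaw of tool y 56.17 q [0.31 0.37 1.96 0.   0.8  0.9 ] F [0.4 1.3 0.8]
tool shift [ 3.4 -1.6 -1.9] turn 0.003 tilt [ 0.008  0.003 -1.   ]
```

Emit:
send_rows(
  rows=[
    [-5.4,2.4,0,0],
    [-5.3,2.7,0,0],
    [-5.2,2.9,0,0],
    [-5,3.1,0,0],
    [-5,3.4,0,0],
    [0,0,0,0],
  ],
)

```text
t: 5.23
ee_pos: [484.7, 180.2, 161.9]
orientation: [0.466, 1.516, -0.46]
ft_force: [1.7, 1.8, -5.8]
width: 9.7
```

```bash
python3 go.py 476.7 167.1 135.4 56.0; python3 - <<'E'
from h import *
for n in ['scene','side']: shot(n,n+'4.png')
E
```

```text
t 5.2333 pos [484.7 180.2 161.9] yaw of tool y 56.11 q [0.33 0.35 1.92 0.   0.87 0.92] F [ 1.7  1.8 -5.8]
tool shift [ 26.5 -15.5   0.6] turn 0.002 tilt [ 0.005  0.003 -1.   ]
```

View pics/side4.png

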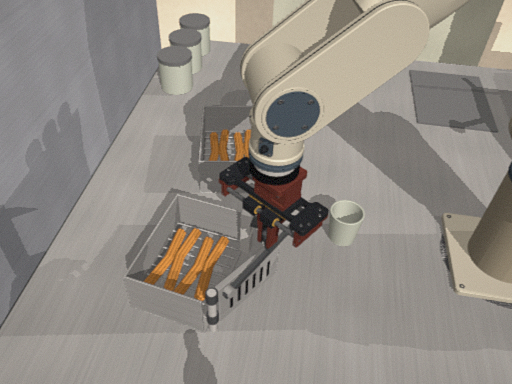

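View pics/scene4.png

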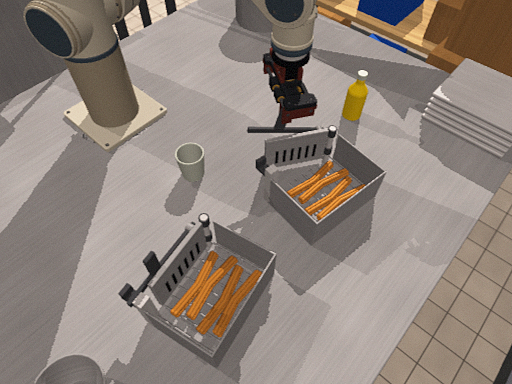

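The bar nose has risen to (250,130) in the scene view, so the bar is tilted about 0.25. Now I'll swing the gate shut.

Emit:
send_rows(
  rows=[
    [0,-0.4,5,-0.04],
    [0,-0.4,5,-0.04],
    [0,-0.4,5,-0.04],
    [0,-0.4,5,-0.04],
    [0,-0.4,5,-0.04],
    [0,-0.4,5,-0.04],
  ],
)

```text
t: 5.83
ee_pos: [509.7, 163.6, 161.9]
orientation: [0.273, 1.549, -0.265]
ft_force: [2.0, 1.5, -5.1]
width: 9.8
```

```bash
cat > st.py <<'E'
from h import *
o=ctrl.get_obs();H=np.array([564.2,275.1]);M=R.from_rotvec(o['orientation']).as_matrix()
v=H-o['ee_pos'][:2]; r=np.hypot(*v); a=np.degrees(np.arctan2(v[1],v[0])+np.arcsin(14/r))
print('t',o['t'],o['ee_pos'].round(1),'gate dir',a.round(1),'open rad',np.radians(81-a).round(3),'r',r.round(1),'yaw',np.degrees(np.arctan2(M[1,1],M[0,1])).round(1),'F',o['ft_force'].round(1),'M',o['moment'].round(2),o['width'].round(1))
E
python3 st.py
```

```text
Traceback (most recent call last):
  File "st.py", line 4, in <module>
    print('t',o['t'],o['ee_pos'].round(1),'gate dir',a.round(1),'open rad',np.radians(81-a).round(3),'r',r.round(1),'yaw',np.degrees(np.arctan2(M[1,1],M[0,1])).round(1),'F',o['ft_force'].round(1),'M',o['moment'].round(2),o['width'].round(1))
                                                                                                                                                                                                                             ^^^^^^^^^^^^^^^^
AttributeError: 'float' object has no attribute 'round'
```

```bash
sed -i "s/o\['width'\].round(1)/round(o['width'],1)/" st.py; python3 st.py
```

```text
t 5.8333 [509.7 163.6 161.9] gate dir 70.4 open rad 0.185 r 124.1 yaw 70.3 F [ 2.   1.5 -5.1] M [ 0.37  0.08 -0.2 ] 9.8
```

Emit:
send_rows(
  rows=[
    [0,-0.5,5,-0.04],
    [0,-0.5,5,-0.04],
    [0,-0.5,5,-0.04],
    [0,-0.5,4,-0.03],
  ],
)

```text
t: 6.17
ee_pos: [527.7, 156.2, 161.7]
orientation: [0.152, 1.561, -0.142]
ft_force: [1.5, 3.1, -4.7]
width: 10.1
```

```bash
python3 st.py
```

```text
t 6.1667 [527.7 156.2 161.7] gate dir 79.4 open rad 0.028 r 124.4 yaw 79.3 F [ 1.5  3.1 -4.7] M [ 0.55  0.19 -0.15] 10.1
```

Emit:
send_rows(
  rows=[
    [0,-0.2,2,-0.015],
    [0,-0.2,2,-0.015],
    [0,0,2,0],
    [0,0,2,0],
  ],
)

```text
t: 6.5
ee_pos: [530.9, 154.7, 160.9]
orientation: [0.128, 1.573, -0.118]
ft_force: [-8.3, 3.6, 1.5]
width: 10.0
```

```bash
python3 st.py; python3 - <<'E'
from h import *
for n in ['scene','side']: shot(n,n+'5.png')
E
```

```text
t 6.5 [530.9 154.7 160.9] gate dir 81.0 open rad 0.001 r 124.9 yaw 81.0 F [-8.3  3.6  1.5] M [ 0.77  0.67 -0.13] 10.0
```

View pics/scene5.png

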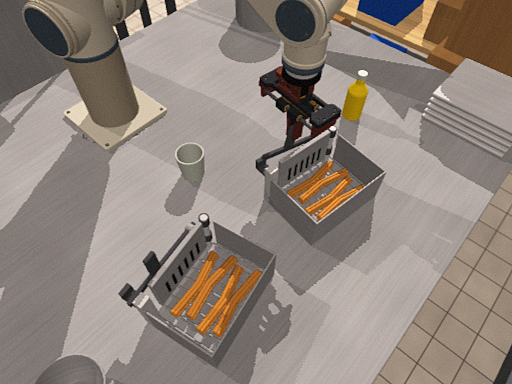

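The gate is on its stop: the angle reads about 0 and there is 8 N of contact force. The raised nose is over the catch at (263,162). I'll release now.

Emit:
send_rows(
  rows=[
    [0,0,0,0],
    [0,0,0,0],
    [0,0,0,0],
    [0,0,0,0],
    [0,0,0,0],
    [0,0,0,0],
    [0,0,0,0],
    [0,0,0,0],
  ],
  fingers=1,
)

```text
t: 7.27
ee_pos: [531.8, 154.1, 163.0]
orientation: [0.127, 1.569, -0.118]
ft_force: [-0.4, -0.5, 0.4]
width: 59.7
```

```bash
python3 st.py; python3 - <<'E'
from h import *
for n in ['scene','side']: shot(n,n+'6.png')
E
```

```text
t 7.2667 [531.8 154.1 163. ] gate dir 81.4 open rad -0.008 r 125.3 yaw 81.1 F [-0.4 -0.5  0.4] M [ 0.01 -0.05 -0.  ] 59.7
```

View pics/scene6.png

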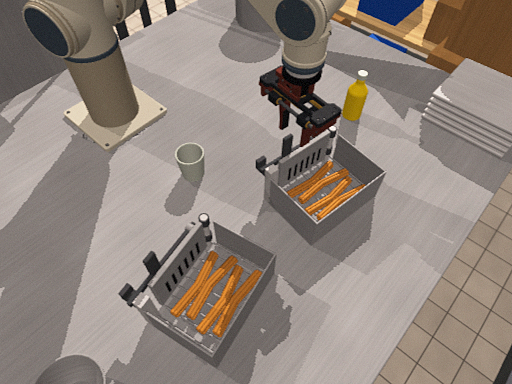

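The bar has dropped, with the tab at about (287,142) and the nose in the catch at (262,165). I'll finish opening the fingers and back off straight up.

Emit:
send_rows(
  rows=[
    [0,0,0,0],
    [0,0,0,0],
    [-10,0,0,0],
    [-20,0,0,0],
    [-25,0,0,0],
    [-25,0,0,0],
    [-25,0,0,0],
    [-20,-10,0,0],
    [0,-30,0,0],
    [0,-30,0,0],
  ],
)

```text
t: 8.2
ee_pos: [521.2, 86.3, 297.6]
orientation: [0.122, 1.569, -0.113]
ft_force: [-0.1, -0.5, -0.4]
width: 87.9
```

Emit:
send_rows(
  rows=[
    [0,-30,-10,0],
    [0,-30,-10,0],
    [0,0,0,0],
    [0,0,0,0],
    [0,0,0,0],
  ],
)

```text
t: 8.62
ee_pos: [491.5, 23.9, 302.9]
orientation: [0.125, 1.562, -0.116]
ft_force: [-0.3, -0.1, -0.2]
width: 87.9
```

```bash
python3 - <<'E'
from h import *
o=ctrl.get_obs(); print(o['t'],o['ee_pos'].round(1))
for n in ['scene','side','wrist']:
    d=shot(n,n+'7.png');W=pts(d)
    k=(W[...,2]>135)&(W[...,2]<178)&(abs(W[...,0]-520)<50)&(abs(W[...,1]-140)<50); P=W[k]
    if len(P): print(n,len(P),P.mean(0).round(1),P.min(0).round(1),P.max(0).round(1))
    if n!='wrist':
        b=[(235,340,110,180),(195,310,185,335)][n=='side']
        cv2.imwrite(f'pics/{n}7z.png',cv2.resize(d['img'][b[2]:b[3],b[0]:b[1],::-1],None,fx=4,fy=4,interpolation=cv2.INTER_CUBIC))
y=np.radians(81);Y=np.array([np.cos(y),np.sin(y)]);X=np.array([Y[1],-Y[0]]);print('expect shut tab',np.array([564.2,275.1])-140*Y-14*X)
E
```

```text
8.6167 [491.5  23.9 302.9]
scene 135 [529.9 133.7 156.5] [521.5 123.4 135.2] [534.4 149.4 171.9]
side 149 [527.7 142.6 157.3] [522.1 126.  135.3] [534.6 152.  171.8]
wrist 382 [526.6 137.2 164.8] [521.  125.1 136. ] [533.7 151.4 170.8]
expect shut tab [528.47153813 139.01371483]
```

View pics/scene7z.png

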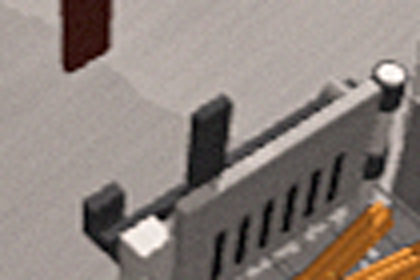

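View pics/wrist7.png

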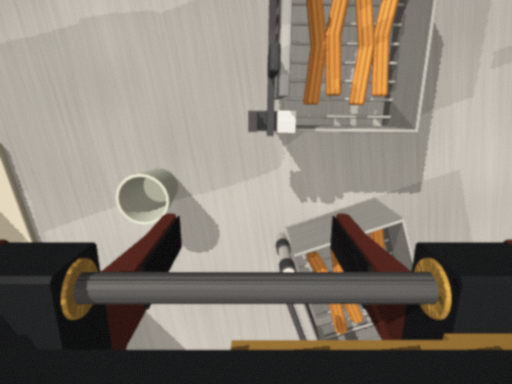

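View pics/side7.png

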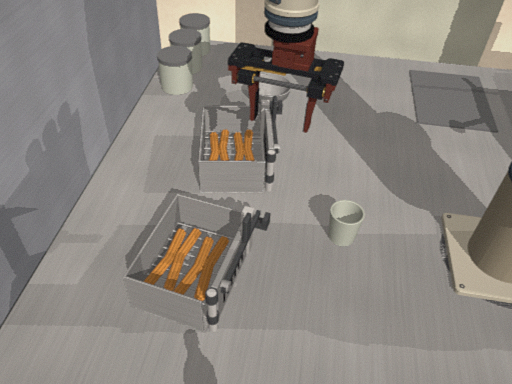

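The wrist view shows the bar sitting between the striker tooth (256,121) and the post (287,121). The tab top is at about 171 mm, the same as when the bar was level, and the tab is where a shut gate should put it. The arm is clear of everything, so I'll hand in.

```bash
python3 -c "
from workcell import ctrl
print(ctrl.close_job())"
```

```text
the job is handed in; nothing more can be done
None
```

The ajar gate is shut and latched, and I handed the job in at about 8.8 s of the 32 s allowed. I gripped its thumb tab, lifted the bar about 0.25 rad, swung the gate 0.43 rad onto its stop, then let go so the bar dropped behind the striker tooth.

- **Gate shut:** after backing off, the tab measured about (528, 139) mm, where I expected it with the gate closed. The gate met its stop at about 8 N.
- **Bar latched:** the tab top is at about 171 mm, its level height from before the lift. The wrist picture shows the bar between the striker tooth and the post.
- **Arm clear:** the gripper ended open at a height of about 300 mm, touching nothing, with the force reading near zero.
- **Other box:** the arm never touched it, and it looks unchanged in the side picture. I did not measure its position.

No check failed or disagreed. The vertical force did change from about -5 N to +1.5 N as the gate reached its stop. I didn't look into why, but the bar dropped freely when released.

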